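# Hold the steriliser's tool tray out at the pointer

### The arm

A 6-joint arm with a two-finger parallel gripper is mounted at the origin on the work surface. World frame = base frame: x ahead of the robot, y to its left, z up, the work surface at z = 0. Lengths are in m, angles in rad, forces in N, time in s.
With the tool pointing down it reaches from about 0.375 to 0.9 m from the base axis. Payload 3.1 kg.
Tool frame: the origin (TCP) lies midway between the tips of the shut fingers; the grasp point (between the pads) lies manip.grip_depth behind it (manip.grip_depth is the distance from the TCP to the grasp point, in m); z points along the fingers, y is the direction in which the jaws open and shut (so a half turn about z gives the same grasp; the last joint's range is limited). The gripper opens to 85 mm and grips with 20 to 120 N. Pads are 22 mm wide; open, the fingers measure 114 mm over their backs; the gripper's body (76 mm by 85 mm) begins 54 mm behind the grasp point. The pads swing forward as they close: fully open they stand 13 mm farther back than shut.
Start: joints at [1.048, 0.527, 1.433, -0, 1.181, -0.178], TCP at [0.211, 0.588, 0.231] pointing down, gripper open.
Joint ranges: [-3.08, 3.08], [-0.75, 2.2], [0.22, 2.44], [-1.43, 4.57], [0, 2.65], [-2.85, 2.85]. Speed limits (rad/s): [2.79, 2.79, 3.14, 3.14, 3.14, 3.14].

### API

Orientations are given as a unit quaternion [x, y, z, w].
In Python, from station import manip, vision gives the robot as it stands.
- The arm moves only by the shell command python3 -m crank 'ROWS' [FORCE]. ROWS is JSON, a list of rows, each an object with "grip": the closure, from 0 (fully open) to 1 (shut); "offset": the shift along the tool's x, y, z in mm, a list of three; "angular": the turn, a rotation vector about the tool's x, y, z in degrees, a list of three. A call has 1 to 10 rows; each row is the pose to reach, as a shift and turn from the pose commanded when the call began, along the tool's axes at that moment; what a row does not reach only later rows make up. A row lasts 1/10 s, in which the tool goes at most 50 mm and 8.59 degrees, less where a joint would pass 70% of its speed; a pose out of reach is approached as far as the arm can. A call with a gripper value outside its range is refused whole. The fingers move at their own pace and stop on an object; FORCE is the grip in N (left out, the last holds). Time passes only in rows, so rows that repeat a pose let the fingers close. It gives the time, the measured TCP pose, the force and the opening at its end, in the units of the state.
- manip.sense(): the state, without advancing time (a new reading comes with each control period).
- vision.snapshot(name): name is "side" or "top"; returns a dict with "pixels" (400x640x3 uint8, red, green, blue), "intrinsics" (3x3 intrinsics, pixels), "dist" ([k1, k2, p1, p2, k3] as OpenCV has them; the pictures are not rectified), "R" (3x3) and "t" (3): a world point X has camera coordinates R X + t. Camera axes: x right, y down, z forward; pixel columns grow to the right and rows downward; lengths in m; the calibration is good to about 2 mm. A picture is of the moment at which its call begins. There is no depth.
- manip.sign_off(): hands the job in, once; it reports no verdict.
The state is a dict: "t": time; "q": joint angles; "qd": joint speeds; "tau": joint torques, N m; "tcp_pos": TCP position; "tool_rot": TCP orientation; "force": force on the tool from outside, world axes, zero at the start; "ft_torque": the same for the moment, N m; "finger_gap": opening from 0.0 (shut) to 1.0 (fully open).
Only numpy, scipy, OpenCV 4.12 (cv2) and the standard library are available. Lean on these libraries where they do the work, as an engineer would, in place of code of your own. Each camera call takes 0.05 s, during which the arm holds its last target.

### The job

Swing the tool steriliser's door wide open by its handle, square to the front or further, and leave it so. Then pull the spring-loaded tool tray out by its bar until its red front panel is level with the yellow pointer on the side rail, and finish while still holding it there with the gripper, because the tray runs back in if it is let go. Do not disturb the loose things on the table.

Things in the scene. Friction and masses are not known exactly. Their poses are not given: they have to be found in the camera images.
- cabinet_front (a point): middle of the top front edge of the tool steriliser, a fixed white box 200 deep (x) x 260 wide (y) x 190 high. The point is 190 mm above the table; its axes are the cabinet's: the front looks along -x (to the robot, turned up to 0.2 rad). A gauge rail, 12 wide, top 145 mm high, runs parallel to x, 166 mm to -y of the point, and reaches 150 mm to -x of it, where a post carries it.
- door (a joint): door angle, rad: 0 shut (starts up to 0.2 ajar), grows as it opens towards the robot and to the left; 1.57 square to the front, stop at 1.9. Stays where left (0.15 N m friction). A hollow cover 80 deep, 260 wide, 22 to 190 mm above the table, on an upright hinge at the cabinet's left front edge (130 mm to +y of cabinet_front). Shut, it hides the tray's front and bar.
- door_handle (a point): grip point on the door handle (door_c5), an upright round steel bar 12 thick, 130 long, its top level with the door's top. The point: on the bar's axis, 165 mm above the table, 25 below the door's top. The axis is 38 mm out from the door's front; door shut, it is 118 mm to -x and 200 mm to -y of the hinge. A stay joins bar and door 25 mm below the point. Can be taken from straight above.
- door_hinge (a point): point on the door's upright hinge axis, at the height of the handle's grip point.
- tray (a joint): how far the tool tray is pulled out, in m: 0 home, stop at 0.15. It slides level along the cabinet's -x. A spring always pulls it home: 4 N at 0, growing by 0.6 N per 10 mm. Steel tray of tools, 200 wide, about 0.4 kg.
- tray_front (a point): middle of the top edge of the tray's red front panel (8 thick, 228 wide, 46 high), 174 mm above the table, at the middle of the panel's thickness; in the plane of the cabinet's front face when the tray is home.
- bar_mid (a point): middle of the tray's pull bar (tray_c4), a level round steel bar 12 thick, 112 long, parallel to the cabinet's y, 50 mm in front of the middle of the red panel on two stays 86 mm apart; 165 mm above the table, 25 mm below the cabinet's top. With the door open it can be taken from above: 40 mm are free between bar and panel.
- pointer_tip (a point): top of the yellow pointer, mid-thickness: a fixed clip 14 long on the gauge rail with an upright yellow blade 5 mm thick, 172 mm above the table. Level with it means: as far forward along the cabinet's x axis as the middle of the red panel's thickness. It stands 70 to 115 mm in front of the cabinet's front. Its axes are the cabinet's.
- polish_red: red polish bottle, 34 wide, 80 high; bystander. Origin under its centre.
- polish_pink: pink polish bottle, 34 wide, 80 high; bystander. Origin under its centre.
- glass_bowl: small glass bowl, 100 wide, 45 high; bystander. Origin under its centre.
- buffer_block: pink nail buffer block, 95 x 28 x 28; bystander. Origin under its centre.
- palette: clear two-part palette box, 140 x 100 x 22; bystander. Origin under its centre.
- blue_brush: blue brush lying down, 160 long; bystander.
- pin_jar: amber jar with white lid, 52 wide, 55 high; bystander. Origin under its centre.

How it is judged:
By the outcome, as a careful person would: the job done as asked, in the order asked, and still so for the second after the job is handed in, while the arm keeps its last pose, push and grip.
It also fails if it takes over 59 s, if anything falls off the work surface, if the arm or the gripper's body presses on something with over 40 N, if the wrist force passes 120 N, or if a joint passes its speed limit or range.

## Working session

There is one attempt and no reset: what is moved stays moved. The work goes in short steps, Python scripts to look and compute and a shell command to move; the robot and the scene stay as the last step left them, time stands still between calls to the robot, and variables do not carry over. Pictures are saved under pics/ and viewed, and the job is handed in when it is done.

```bash
ls; mkdir -p pics
python3 - <<'E'
from station import manip, vision
import cv2, numpy as np
print(manip.sense(), manip.grip_depth)
for n in("side","top"):
    s=vision.snapshot(n); cv2.imwrite(f"pics/{n}0.png",s["pixels"][:,:,::-1])
    print(n,s["intrinsics"],s["dist"],s["R"],s["t"], -np.array(s["R"]).T@s["t"])
E
```

```text
pics
{'t': 0.0, 'q': array([ 1.04850854e+00,  5.28496222e-01,  1.43392593e+00, -5.52649805e-05,
        1.18140795e+00, -1.78518166e-01]), 'qd': array([ 1.00863812e-03,  4.46342114e-05, -4.81924826e-04, -4.89220079e-04,
        1.38772439e-03,  6.29698599e-04]), 'tau': array([ 2.19673137e-03, -4.42338681e+01, -1.78032911e+01, -1.59776373e-04,
        8.34675680e-03,  4.76539725e-06]), 'tcp_pos': array([0.21027381, 0.58778511, 0.23030765]), 'tool_rot': array([ 1.71029218e-01,  9.85265322e-01, -1.05951595e-03, -3.60032079e-04]), 'force': array([-0.526333  ,  0.06979973,  0.54309533]), 'ft_torque': array([-0.0187167 , -0.00748617,  0.0007276 ]), 'finger_gap': 1.0001695957594354} 0.0187
side [[482.68707061   0.         312.52566052]
 [  0.         482.68707061 193.05712672]
 [  0.           0.           1.        ]] [0.02867996 0.         0.         0.         0.        ] [[-0.96564464 -0.25981579  0.00511743]
 [-0.1507492   0.54402447 -0.82541629]
 [ 0.21167218 -0.79783027 -0.56450133]] [0.54202568 0.18181064 1.77434938] [0.1752316  1.45754703 1.14891827]
top [[420.83482847   0.         319.25316755]
 [  0.         420.83482847 199.80594431]
 [  0.           0.           1.        ]] [-0.02393593  0.          0.          0.          0.        ] [[-2.99663695e-04 -9.99910878e-01 -1.33471284e-02]
 [-9.97948950e-01  1.15342685e-03 -6.40044028e-02]
 [ 6.40140936e-02  1.33005730e-02 -9.97860356e-01]] [0.04607939 0.55596981 1.45579041] [0.4616522  0.02607117 1.48887508]
```

View pics/side0.png

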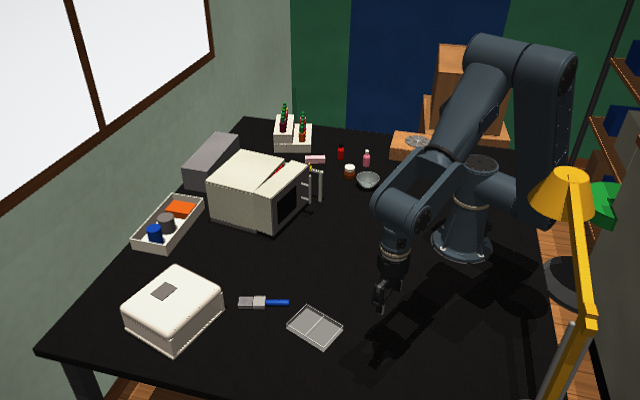

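View pics/top0.png

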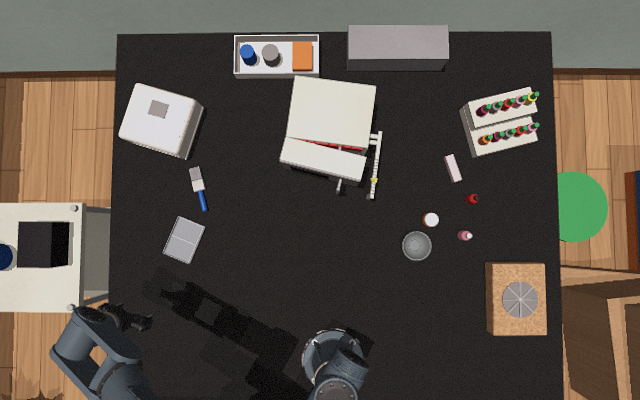

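```bash
cat > h.py <<'E'
from station import manip, vision
import cv2, numpy as np
def snap(n): return vision.snapshot(n)
def ray(s,uv):
    uv=np.array(uv,float).reshape(-1,1,2)
    p=cv2.undistortPoints(uv,np.array(s["intrinsics"]),np.array(s["dist"])).reshape(-1,2)
    R=np.array(s["R"]);t=np.array(s["t"])
    d=np.c_[p,np.ones(len(p))]@R
    return -R.T@t,d
def onz(s,uv,z):
    c,d=ray(s,uv); return c+d*((z-c[2])/d[:,2])[:,None]
def proj(s,X):
    R=np.array(s["R"]);t=np.array(s["t"],float)
    return cv2.projectPoints(np.array(X,float).reshape(-1,1,3),cv2.Rodrigues(R)[0],t,np.array(s["intrinsics"]),np.array(s["dist"]))[0].reshape(-1,2)
def tri(s1,u1,s2,u2):
    c1,d1=ray(s1,u1);c2,d2=ray(s2,u2);d1=d1[0];d2=d2[0]
    A=np.c_[d1,-d2];x=np.linalg.lstsq(A,c2-c1,rcond=None)[0]
    a=c1+d1*x[0];b=c2+d2*x[1];return (a+b)/2,np.linalg.norm(a-b)
def crop(s,name,x0,y0,w,h,k):
    im=s["pixels"][y0:y0+h,x0:x0+w,::-1]
    cv2.imwrite(f"pics/{name}.png",cv2.resize(im,None,fx=k,fy=k,interpolation=cv2.INTER_CUBIC))
E
python3 - <<'E'
from h import *
s=snap("top");crop(s,"t1",270,65,130,140,4)
s=snap("side");crop(s,"s1",200,140,140,100,5)
E
```

```text
(no output)
```

View pics/t1.png

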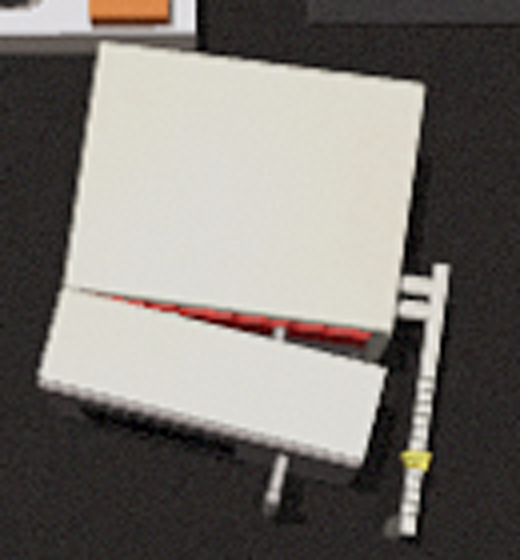

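View pics/s1.png

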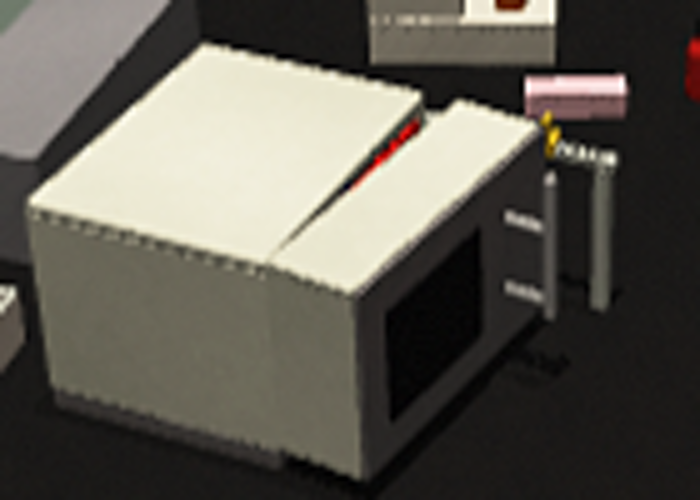

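Run:
```python
from h import *
s=snap("top");v=snap("side")
T=lambda L:np.array([[270+(u+.5)/4-.5,65+(w+.5)/4-.5] for u,w in L])
S=lambda L:np.array([[200+(u+.5)/5-.5,140+(w+.5)/5-.5] for u,w in L])
c=onz(s,T([(100,43),(425,86),(388,333),(66,288)]),.19);print("cab",c[:,:2])
print([np.linalg.norm(c[i]-c[(i+1)%4]) for i in range(4)])
d=onz(s,T([(66,288),(386,370),(360,467),(38,383)]),.19);print("door",d[:,:2]);print([np.linalg.norm(d[i]-d[(i+1)%4]) for i in range(4)])
cs=onz(v,S([(205,43),(30,205),(270,262),(423,93)]),.19);print("cab side",cs[:,:2])
ds=onz(v,S([(270,262),(355,296),(543,125),(458,99)]),.19);print("door side",ds[:,:2])
print("handle top", onz(s,T([(270,506)]),.19), onz(v,S([(550,177)]),.19))
print("pointer top",onz(s,T([(417,457)]),.172), onz(v,S([(548,118)]),.172))
```

```text
cab [[ 0.93937595  0.12115687]
 [ 0.90346818 -0.13503182]
 [ 0.7069083  -0.1042453 ]
 [ 0.74317195  0.14697928]]
[np.float64(0.2586928988075637), np.float64(0.1989562682115413), np.float64(0.25382836263038705), np.float64(0.19789594811737538)]
door [[ 0.74317195  0.14697928]
 [ 0.67783306 -0.10245586]
 [ 0.60205961 -0.08174029]
 [ 0.6682836   0.16844115]]
[np.float64(0.2578508473611448), np.float64(0.07855412097392032), np.float64(0.25879792972702337), np.float64(0.07790299277299023)]
cab side [[ 0.90024213 -0.13140627]
 [ 0.93122528  0.12867566]
 [ 0.73670041  0.15136992]
 [ 0.70518747 -0.10240194]]
door side [[ 0.73670041  0.15136992]
 [ 0.66529034  0.17491096]
 [ 0.60128285 -0.08071754]
 [ 0.67595114 -0.10089774]]
handle top [[ 0.57184032 -0.01195206  0.19      ]] [[ 0.57623245 -0.00980291  0.19      ]]
pointer top [[ 0.61183184 -0.12802903  0.172     ]] [[ 0.60833815 -0.12095443  0.172     ]]
```

```bash
cat >> h.py <<'E'
from scipy.spatial.transform import Rotation as Ro
def rigid(m,p):
    m=np.array(m);p=np.array(p)[:,:2];a=m-m.mean(0);b=p-p.mean(0)
    th=np.arctan2((a[:,0]*b[:,1]-a[:,1]*b[:,0]).sum(),(a*b).sum())
    R=np.array([[np.cos(th),-np.sin(th)],[np.sin(th),np.cos(th)]]);return th,p.mean(0)-R@m.mean(0)
def rot2(th): return np.array([[np.cos(th),-np.sin(th)],[np.sin(th),np.cos(th)]])
def down(yaw): # tool z down, tool y at yaw
    y=np.array([np.cos(yaw),np.sin(yaw),0]);z=np.array([0,0,-1.]);x=np.cross(y,z);return Ro.from_matrix(np.c_[x,y,z])
def go(pos,yaw,st=None):
    st=st or manip.sense();R0=Ro.from_quat(st["tool_rot"])
    return np.round(R0.inv().apply(np.array(pos)-st["tcp_pos"])*1e3,1), np.round(np.degrees((R0.inv()*down(yaw)).as_rotvec()),1)
E
python3 - <<'E'
from h import *
cab=[(.2,.13),(.2,-.13),(0,-.13),(0,.13)]
pt=[[.9394,.1212],[.9035,-.1350],[.7069,-.1042],[.7432,.1470]]
ps=[[.9312,.1287],[.9002,-.1314],[.7052,-.1024],[.7367,.1514]]
dm=[(0,0),(0,-.26),(-.08,-.26),(-.08,0)]
dt=[[.7432,.147],[.6778,-.1025],[.6021,-.0817],[.6683,.1684]]
dsd=[[.7367,.1514],[.6760,-.1009],[.6013,-.0807],[.6653,.1749]]
for c,d in((pt,dt),(ps,dsd),((np.array(pt)+ps)/2,(np.array(dt)+dsd)/2)):
    th,o=rigid(cab,c);td,h=rigid(dm,d)
    print("cab",th,o,"hinge",o+rot2(th)@[0,.13],"door",th-td,h,"handle",h+rot2(td)@[-.118,-.2])
print(go([.574,-.012,.26],td))
s=snap("top");
for n,u,z in(("palette",(184,240),.02),("brush",(204,208),.01),("bowl",(417,246),.03),("block",(453,168),.02)): print(n,onz(s,[u],z)[0,:2])
E
```

```text
cab -0.14200347437655603 [0.72425656 0.02140267] hinge [0.74265503 0.15009415] door 0.11688979328612475 [0.74479837 0.14822717] handle [ 0.57952868 -0.01489833]
cab -0.1250566867552225 [0.71910594 0.0240481 ] hinge [0.73532097 0.15303288] door 0.119807388707669 [0.74014699 0.15260016] handle [ 0.57718201 -0.01282781]
cab -0.13351904353461835 [0.72167754 0.02272477] hinge [0.73898349 0.15156771] door 0.11832814263797226 [0.74247078 0.15041876] handle [ 0.57835458 -0.01386719]
(array([-544.5, -442.6,  -28.8]), array([-0. ,  0. , 84.7]))
palette [0.41542363 0.51924774]
brush [0.52795634 0.45343526]
bowl [ 0.39540665 -0.29116029]
block [ 0.66717553 -0.42373905]
```

Run:
```python
from h import *
print(go([.576,-.012,.26],-.252+np.pi/2))
```

```text
(array([-546.4, -442. ,  -28.8]), array([-0. , -0. , -5.3]))
```

```bash
python3 -m crank '[{"grip":0,"offset":[-10,-8,-20],"angular":[0,0,0]},{"grip":0,"offset":[-40,-32,-30],"angular":[0,0,0]},{"grip":0,"offset":[-75,-61,-30],"angular":[0,0,-1]},{"grip":0,"offset":[-113,-91,-30],"angular":[0,0,-2]},{"grip":0,"offset":[-151,-122,-30],"angular":[0,0,-3]},{"grip":0,"offset":[-189,-153,-30],"angular":[0,0,-4]},{"grip":0,"offset":[-227,-184,-30],"angular":[0,0,-5]},{"grip":0,"offset":[-265,-214,-30],"angular":[0,0,-5]},{"grip":0,"offset":[-303,-245,-30],"angular":[0,0,-5]},{"grip":0,"offset":[-341,-276,-30],"angular":[0,0,-5]}]' 60; python3 -c "
from h import *
print(go([.576,-.012,.26],-.252+np.pi/2))"
```

```text
t: 1.35
tcp_pos: [0.4395, 0.2119, 0.2616]
tool_rot: [0.128, 0.992, 0.0, 0.0]
force: [0.5, 0.8, -0.4]
finger_gap: 0.997
(array([-188.8, -181.9,    1.7]), array([ 0. ,  0. , -0.3]))
```

```bash
python3 -m crank '[{"grip":0,"offset":[-30,-29,0],"angular":[0,0,0]},{"grip":0,"offset":[-60,-58,0],"angular":[0,0,0]},{"grip":0,"offset":[-90,-87,0],"angular":[0,0,0]},{"grip":0,"offset":[-120,-116,0],"angular":[0,0,0]},{"grip":0,"offset":[-150,-145,0],"angular":[0,0,0]},{"grip":0,"offset":[-172,-166,0],"angular":[0,0,0]},{"grip":0,"offset":[-184,-178,0],"angular":[0,0,0]},{"grip":0,"offset":[-189,-182,0],"angular":[0,0,0]},{"grip":0,"offset":[-189,-182,0],"angular":[0,0,0]},{"grip":0,"offset":[-189,-182,0],"angular":[0,0,0]}]' 60
python3 - <<'E'
from h import *
print(manip.sense()["tcp_pos"],go([.576,-.012,.151],-.252+np.pi/2))
s=snap("top");crop(s,"t2",270,65,130,140,4)
s=snap("side");crop(s,"s2",200,100,200,150,4)
E
```

```text
t: 2.35
tcp_pos: [0.5743, -0.009, 0.2612]
tool_rot: [0.127, 0.992, 0.0, -0.001]
force: [0.1, -0.8, -0.1]
finger_gap: 0.999
[ 0.57433517 -0.00897972  0.26121434] (array([ -2.5,  -2.6, 110.2]), array([ 0. , -0.1, -0.2]))
```

View pics/t2.png

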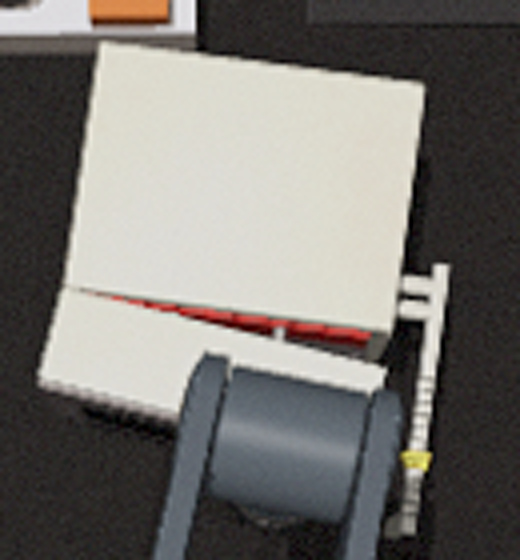

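View pics/s2.png

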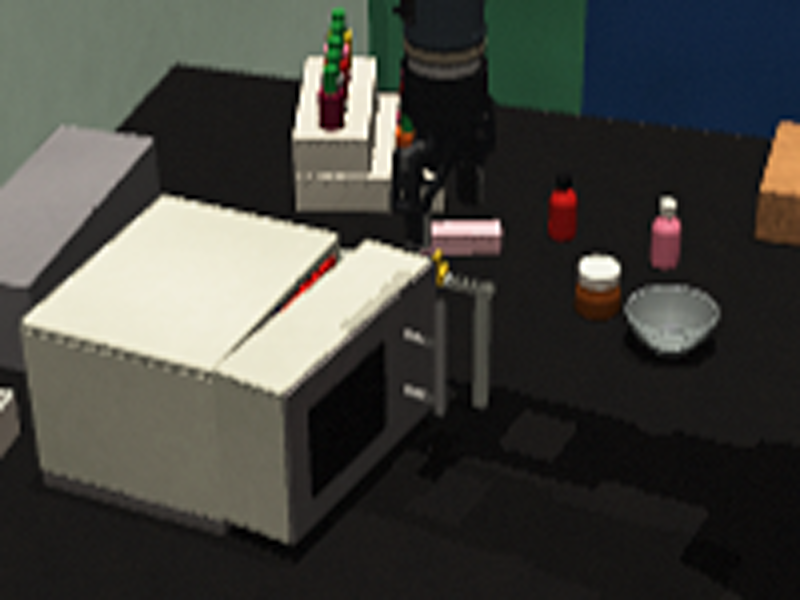

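```bash
python3 -m crank '[{"grip":0,"offset":[-2.5,-2.5,20],"angular":[0,0,0]},{"grip":0,"offset":[-2.5,-2.5,45],"angular":[0,0,0]},{"grip":0,"offset":[-2.5,-2.5,65],"angular":[0,0,0]},{"grip":0,"offset":[-2.5,-2.5,80],"angular":[0,0,0]},{"grip":0,"offset":[-2.5,-2.5,92],"angular":[0,0,0]},{"grip":0,"offset":[-2.5,-2.5,102],"angular":[0,0,0]},{"grip":0,"offset":[-2.5,-2.5,110],"angular":[0,0,0]},{"grip":0,"offset":[-2.5,-2.5,110],"angular":[0,0,0]}]' 40
python3 - <<'E'
from h import *
st=manip.sense();print(st["tcp_pos"],st["force"])
s=snap("side");crop(s,"s3",250,120,130,100,6)
E
```

```text
t: 3.25
tcp_pos: [0.5765, -0.0131, 0.1504]
tool_rot: [0.128, 0.992, 0.0, -0.001]
force: [-0.6, 0.2, 0.9]
finger_gap: 0.996
[ 0.57646483 -0.01308638  0.15043753] [-0.62882886  0.15951777  0.8938032 ]
```

View pics/s3.png

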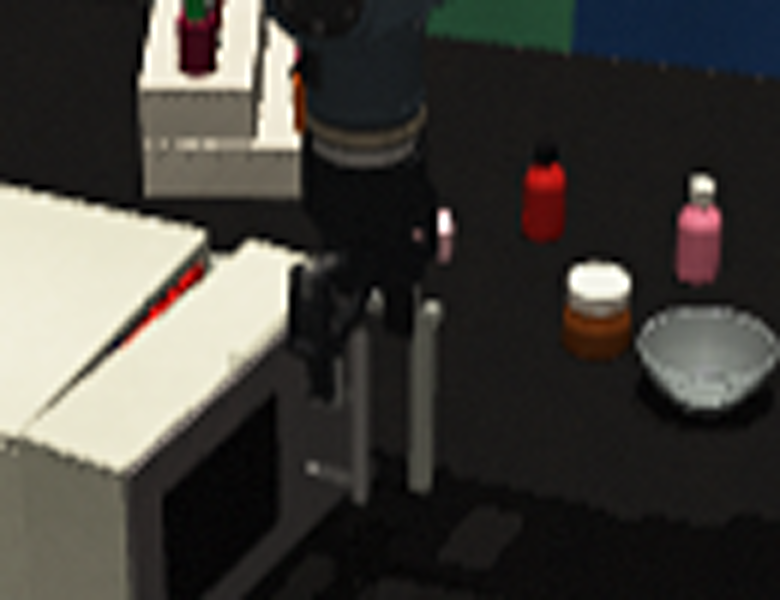

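```bash
python3 -m crank '[{"grip":0.5,"offset":[0,0,0],"angular":[0,0,0]},{"grip":0.8,"offset":[0,0,0],"angular":[0,0,0]},{"grip":1,"offset":[0,0,0],"angular":[0,0,0]},{"grip":1,"offset":[0,0,0],"angular":[0,0,0]},{"grip":1,"offset":[0,0,0],"angular":[0,0,0]},{"grip":1,"offset":[0,0,0],"angular":[0,0,0]}]' 40; python3 -m crank '[{"grip":1,"offset":[0,0,0],"angular":[0,0,0]},{"grip":1,"offset":[0,0,0],"angular":[0,0,0]}]' 40
```

```text
t: 3.9
tcp_pos: [0.578, -0.0131, 0.1517]
tool_rot: [0.128, 0.992, 0.0, 0.001]
force: [1.3, 2.1, 0.1]
finger_gap: 0.121
t: 4.1
tcp_pos: [0.5779, -0.0131, 0.1517]
tool_rot: [0.128, 0.992, 0.0, 0.001]
force: [3.5, 2.6, 1.8]
finger_gap: 0.125
```

Run:
```python
import numpy as np
for a in np.arange(3,49,1.5):
    c,s=np.cos(np.radians(a)),np.sin(np.radians(a)); print(a,round(-118*(1-c)+200*s,1),round(118*s+200*(1-c),1))
```

```text
3.0 10.3 6.4
4.5 15.3 9.9
6.0 20.3 13.4
7.5 25.1 17.1
9.0 29.8 20.9
10.5 34.5 24.9
12.0 39.0 28.9
13.5 43.4 33.1
15.0 47.7 37.4
16.5 51.9 41.7
18.0 56.0 46.3
19.5 60.0 50.9
21.0 63.8 55.6
22.5 67.6 60.4
24.0 71.1 65.3
25.5 74.6 70.3
27.0 77.9 75.4
28.5 81.1 80.5
30.0 84.2 85.8
31.5 87.1 91.1
33.0 89.9 96.5
34.5 92.5 102.0
36.0 95.0 107.6
37.5 97.4 113.2
39.0 99.6 118.8
40.5 101.6 124.6
42.0 103.5 130.3
43.5 105.3 136.2
45.0 106.9 142.0
46.5 108.3 147.9
48.0 109.6 153.9
```

```bash
python3 -m crank '[{"grip":1,"offset":[5.2,3.1,0],"angular":[0,0,1.5]},{"grip":1,"offset":[10.3,6.4,0],"angular":[0,0,3]},{"grip":1,"offset":[20.3,13.4,0],"angular":[0,0,6]},{"grip":1,"offset":[29.8,20.9,0],"angular":[0,0,9]},{"grip":1,"offset":[39,28.9,0],"angular":[0,0,12]},{"grip":1,"offset":[47.7,37.4,0],"angular":[0,0,15]},{"grip":1,"offset":[56,46.3,0],"angular":[0,0,18]},{"grip":1,"offset":[63.8,55.6,0],"angular":[0,0,21]},{"grip":1,"offset":[71.1,65.3,0],"angular":[0,0,24]},{"grip":1,"offset":[77.9,75.4,0],"angular":[0,0,27]}]'
```

```text
t: 5.1
tcp_pos: [0.5216, 0.079, 0.1516]
tool_rot: [0.357, 0.934, -0.0, 0.001]
force: [2.5, 0.1, 0.4]
finger_gap: 0.127
```

```bash
python3 -m crank '[{"grip":1,"offset":[10.3,6.4,0],"angular":[0,0,3]},{"grip":1,"offset":[20.3,13.4,0],"angular":[0,0,6]},{"grip":1,"offset":[29.8,20.9,0],"angular":[0,0,9]},{"grip":1,"offset":[39,28.9,0],"angular":[0,0,12]},{"grip":1,"offset":[47.7,37.4,0],"angular":[0,0,15]},{"grip":1,"offset":[56,46.3,0],"angular":[0,0,18]},{"grip":1,"offset":[63.8,55.6,0],"angular":[0,0,21]},{"grip":1,"offset":[71.1,65.3,0],"angular":[0,0,24]},{"grip":1,"offset":[77.9,75.4,0],"angular":[0,0,27]},{"grip":1,"offset":[84.2,85.8,0],"angular":[0,0,30]}]'
```

```text
t: 6.1
tcp_pos: [0.515, 0.199, 0.1516]
tool_rot: [0.586, 0.81, -0.001, 0.0]
force: [0.3, -0.5, 1.6]
finger_gap: 0.129
```

Run:
```python
from h import *
st=manip.sense();p=st["tcp_pos"][:2];print(st["force"],np.linalg.norm(p-[.741,.151]))
s=snap("top");crop(s,"t4",220,65,180,140,4)
```

```text
[ 0.25049042 -0.53277303  1.55097191] 0.23100233081969349
```

View pics/t4.png

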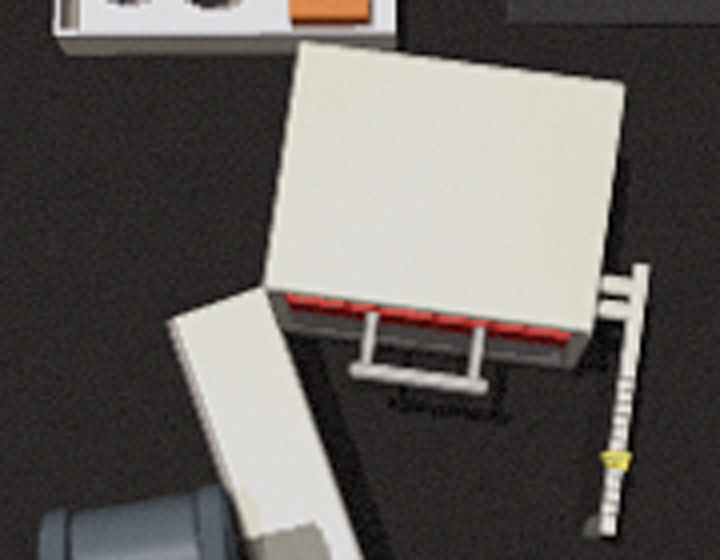

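```bash
python3 -m crank '[{"grip":1,"offset":[10.3,6.4,0],"angular":[0,0,3]},{"grip":1,"offset":[25.1,17.1,0],"angular":[0,0,7.5]},{"grip":1,"offset":[39,28.9,0],"angular":[0,0,12]},{"grip":1,"offset":[51.9,41.7,0],"angular":[0,0,16.5]},{"grip":1,"offset":[63.8,55.6,0],"angular":[0,0,21]},{"grip":1,"offset":[74.6,70.3,0],"angular":[0,0,25.5]},{"grip":1,"offset":[84.2,85.8,0],"angular":[0,0,30]},{"grip":1,"offset":[89.9,96.5,0],"angular":[0,0,33]},{"grip":1,"offset":[95,107.6,0],"angular":[0,0,36]},{"grip":1,"offset":[95,107.6,0],"angular":[0,0,36]}]'
python3 - <<'E'
from h import *
st=manip.sense();p=st["tcp_pos"][:2];print(st["force"],np.linalg.norm(p-[.741,.151]))
s=snap("top");crop(s,"t5",220,65,180,140,4)
v=snap("side");crop(v,"s5",200,100,190,140,4)
E
```

```text
t: 7.15
tcp_pos: [0.5873, 0.3247, 0.1517]
tool_rot: [0.807, 0.59, 0.0, -0.001]
force: [-2.7, 3.8, 5.3]
finger_gap: 0.126
[-2.6548303   3.8001216   5.31087916] 0.23190646093964576
```

View pics/t5.png

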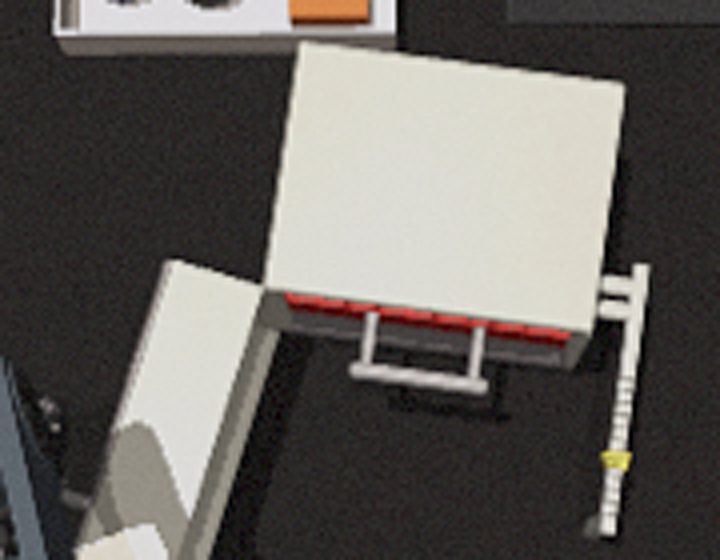

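View pics/s5.png

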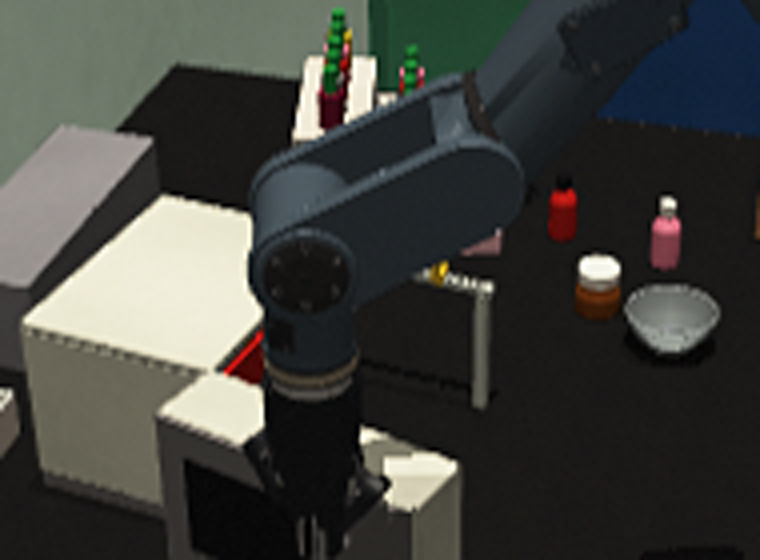

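```bash
python3 -m crank '[{"grip":0.8,"offset":[0,0,0],"angular":[0,0,0]},{"grip":0.5,"offset":[0,0,0],"angular":[0,0,0]},{"grip":0.5,"offset":[0,0,0],"angular":[0,0,0]},{"grip":0.5,"offset":[0,0,-10],"angular":[0,0,0]},{"grip":0.5,"offset":[0,0,-30],"angular":[0,0,0]},{"grip":0.5,"offset":[0,0,-60],"angular":[0,0,0]},{"grip":0.5,"offset":[0,0,-90],"angular":[0,0,0]},{"grip":0.5,"offset":[0,0,-110],"angular":[0,0,0]},{"grip":0.5,"offset":[0,0,-110],"angular":[0,0,0]}]'
python3 - <<'E'
from h import *
s=snap("top")
T=lambda L:np.array([[220+(u+.5)/4-.5,65+(w+.5)/4-.5] for u,w in L])
print("bar ends",onz(s,T([(351,370),(487,387)]),.165+.004))
print("panel",onz(s,T([(286,293),(568,332)]),.174)) 
yaw=-.134
for b in (onz(s,T([(351,370),(487,387)]),.168).mean(0),):
    print(b,go([b[0],b[1],.26],yaw))
E
```

```text
t: 8.15
tcp_pos: [0.5896, 0.3239, 0.266]
tool_rot: [0.807, 0.59, 0.004, 0.001]
force: [0.1, 1.2, 0.1]
finger_gap: 0.499
bar ends [[ 0.68175928  0.08122914  0.169     ]
 [ 0.66794142 -0.02628774  0.169     ]]
panel [[ 0.74257247  0.13259555  0.174     ]
 [ 0.71076085 -0.09010091  0.174     ]]
[0.67501188 0.02747176 0.168     ] (array([-255.6,  172.5,    3.5]), array([  0.2,  -0.1, -10. ]))
```

```bash
python3 -m crank '[{"grip":0.5,"offset":[-15,10,0],"angular":[0,0,0]},{"grip":0.5,"offset":[-45,30,0],"angular":[0,0,-2]},{"grip":0.5,"offset":[-80,54,0],"angular":[0,0,-4]},{"grip":0.5,"offset":[-120,81,0],"angular":[0,0,-6]},{"grip":0.5,"offset":[-160,108,0],"angular":[0,0,-8]},{"grip":0.5,"offset":[-200,135,0],"angular":[0,0,-10]},{"grip":0.5,"offset":[-235,159,0],"angular":[0,0,-10]},{"grip":0.5,"offset":[-250,169,0],"angular":[0,0,-10]},{"grip":0.5,"offset":[-256,172.5,0],"angular":[0,0,-10]},{"grip":0.5,"offset":[-256,172.5,0],"angular":[0,0,-10]}]'; python3 -m crank '[{"grip":0.5,"offset":[0,0,0],"angular":[0,0,0]},{"grip":0.5,"offset":[0,0,0],"angular":[0,0,0]}]'
python3 - <<'E'
from h import *
print(manip.sense()["tcp_pos"],go([.675,.0275,.1465],-.134))
s=snap("side");crop(s,"s6",200,100,190,140,4)
s=snap("top");crop(s,"t6",220,65,180,140,4)
E
```

```text
t: 9.2
tcp_pos: [0.6731, 0.0263, 0.26]
tool_rot: [0.753, 0.658, -0.001, -0.001]
force: [-0.3, -0.7, -1.0]
finger_gap: 0.503
t: 9.4
tcp_pos: [0.6733, 0.029, 0.2612]
tool_rot: [0.752, 0.659, -0.0, -0.0]
force: [0.6, -0.3, -0.3]
finger_gap: 0.501
[0.67326231 0.02896336 0.26118677] (array([ -1.3,   2. , 114.7]), array([-0. , -0. ,  0.1]))
```

View pics/s6.png

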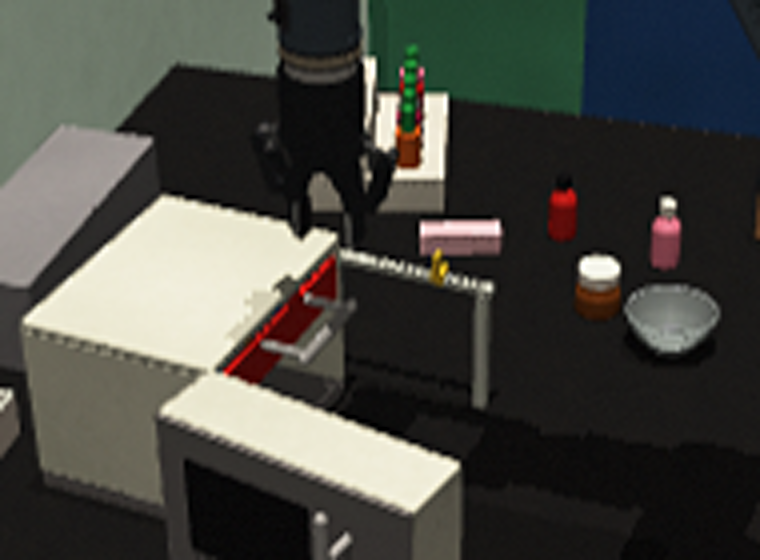

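View pics/t6.png

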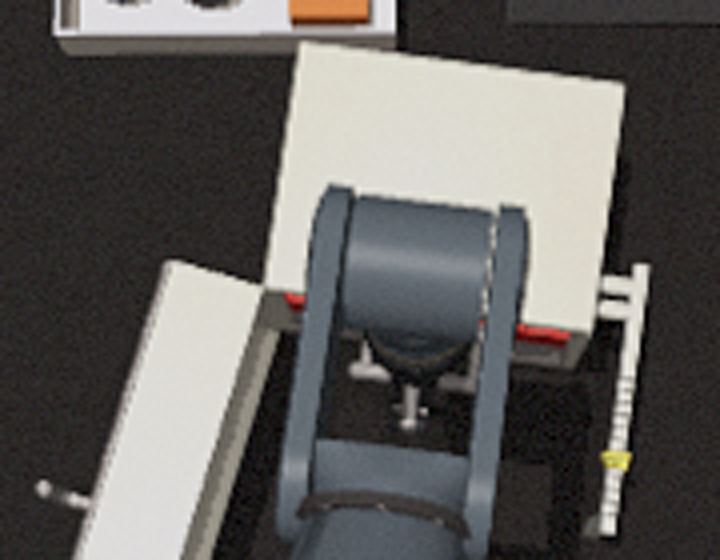

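Run:
```python
from h import *
v=snap("side");S=lambda L:np.array([[200+(u+.5)/4-.5,100+(w+.5)/4-.5] for u,w in L])
b=onz(v,S([(295,358),(352,305)]),.165);print(b,b.mean(0))
```

```text
[[ 0.68853963  0.08055371  0.165     ]
 [ 0.6656364  -0.01963934  0.165     ]] [0.67708802 0.03045719 0.165     ]
```

```bash
python3 -m crank '[{"grip":0.5,"offset":[-1,2,20],"angular":[0,0,0]},{"grip":0.5,"offset":[-1,2,45],"angular":[0,0,0]},{"grip":0.5,"offset":[-1,2,65],"angular":[0,0,0]},{"grip":0.5,"offset":[-1,2,80],"angular":[0,0,0]},{"grip":0.5,"offset":[-1,2,92],"angular":[0,0,0]},{"grip":0.5,"offset":[-1,2,103],"angular":[0,0,0]},{"grip":0.5,"offset":[-1,2,114],"angular":[0,0,0]},{"grip":0.5,"offset":[-1,2,114],"angular":[0,0,0]},{"grip":0.5,"offset":[-1,2,114],"angular":[0,0,0]}]' 80;  python3 - <<'E'
from h import *
s=snap("side");crop(s,"s7",240,130,100,90,6)
E
```

```text
t: 10.45
tcp_pos: [0.6759, 0.0257, 0.1474]
tool_rot: [0.753, 0.658, 0.0, 0.0]
force: [0.2, -0.0, 1.0]
finger_gap: 0.497
```

View pics/s7.png

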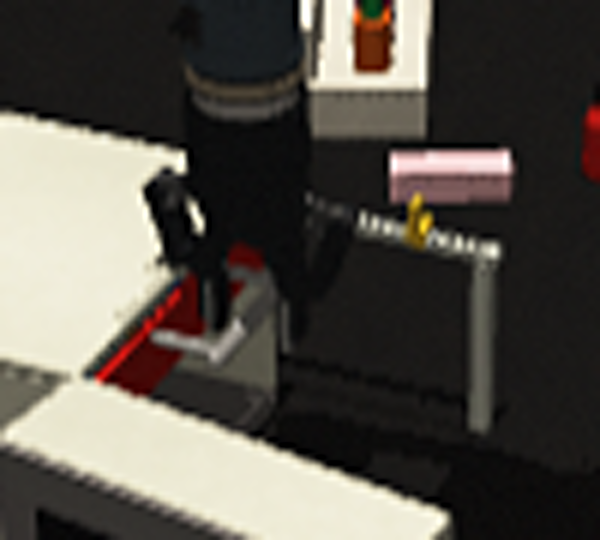

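One finger is behind the bar (around (215,310)), the other in front of it (290,310). No contact yet, so I close the gripper.

```bash
python3 -m crank '[{"grip":0.7,"offset":[0,0,0],"angular":[0,0,0]},{"grip":1,"offset":[0,0,0],"angular":[0,0,0]},{"grip":1,"offset":[0,0,0],"angular":[0,0,0]},{"grip":1,"offset":[0,0,0],"angular":[0,0,0]},{"grip":1,"offset":[0,0,0],"angular":[0,0,0]},{"grip":1,"offset":[0,0,0],"angular":[0,0,0]}]' 80
python3 - <<'E'
from h import *
s=snap("top")
im=s["pixels"].astype(int);r,g,b=im[...,0],im[...,1],im[...,2]
m=((r>120)&(g>110)&(b<110)&(np.abs(r-g)<70));m[:, :340]=0;m[:,400:]=0;m[:120]=0;m[210:]=0
ys,xs=np.nonzero(m);print(list(zip(xs,ys)))
E
```

```text
t: 11.1
tcp_pos: [0.6752, 0.0258, 0.1482]
tool_rot: [0.753, 0.658, -0.0, -0.0]
force: [-3.0, -0.0, 5.8]
finger_gap: 0.109
[(np.int64(371), np.int64(123)), (np.int64(360), np.int64(147)), (np.int64(376), np.int64(177)), (np.int64(370), np.int64(178)), (np.int64(371), np.int64(178)), (np.int64(376), np.int64(178)), (np.int64(377), np.int64(178)), (np.int64(371), np.int64(179)), (np.int64(372), np.int64(179)), (np.int64(373), np.int64(179)), (np.int64(374), np.int64(179)), (np.int64(375), np.int64(179)), (np.int64(376), np.int64(179)), (np.int64(377), np.int64(179)), (np.int64(371), np.int64(180)), (np.int64(372), np.int64(180)), (np.int64(373), np.int64(180)), (np.int64(374), np.int64(180)), (np.int64(376), np.int64(180)), (np.int64(371), np.int64(181)), (np.int64(372), np.int64(181)), (np.int64(373), np.int64(181)), (np.int64(374), np.int64(181)), (np.int64(375), np.int64(181)), (np.int64(376), np.int64(181)), (np.int64(376), np.int64(182))]
```

Run:
```python
from h import *
s=snap("top");crop(s,"t8",350,160,40,40,12)
s=snap("side");crop(s,"s8",296,152,40,40,12)
a=cv2.imread("pics/t8.png");b=cv2.imread("pics/s8.png");cv2.imwrite("pics/ts8.png",np.hstack([a,b])[:, :800] if False else cv2.resize(np.hstack([a,b]),(800,400)))
```

```text
(no output)
```

View pics/ts8.png

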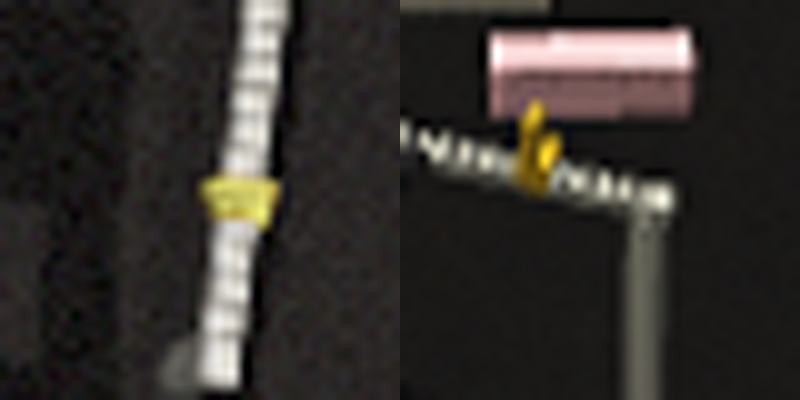

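Run:
```python
from h import *
s=snap("top");v=snap("side")
R=rot2(-.134);o=np.array([.7217,.0227])
def P(x,y,z): return [*(o+R@[x,y]),z]
for d in(.085,.09,.095,.1):
  for z in(.15,.172):
    X=[P(-d,-.166+w,z) for w in(-.012,0,.012)]
    a=proj(s,X)-[350,160];b=proj(v,X)-[296,152]
    print(d,z,np.round((a+.5)*10).tolist(),np.round((b+.5)*10+[400,0]).tolist())
# rail end
X=[P(-.150,-.166,.145)];print("railend",(proj(s,X)-[350,160]+.5)*10,(proj(v,X)-[296,152]+.5)*10+[400,0])
```

```text
0.085 0.15 [[281.0, 196.0], [243.0, 191.0], [206.0, 186.0]] [[538.0, 136.0], [526.0, 150.0], [515.0, 165.0]]
0.085 0.172 [[289.0, 188.0], [251.0, 183.0], [213.0, 178.0]] [[538.0, 89.0], [526.0, 103.0], [514.0, 117.0]]
0.09 0.15 [[279.0, 211.0], [241.0, 206.0], [204.0, 201.0]] [[550.0, 139.0], [538.0, 153.0], [526.0, 167.0]]
0.09 0.172 [[287.0, 204.0], [249.0, 198.0], [211.0, 193.0]] [[550.0, 91.0], [538.0, 105.0], [526.0, 120.0]]
0.095 0.15 [[277.0, 227.0], [239.0, 222.0], [202.0, 217.0]] [[561.0, 141.0], [550.0, 155.0], [538.0, 170.0]]
0.095 0.172 [[285.0, 219.0], [247.0, 214.0], [209.0, 209.0]] [[561.0, 94.0], [550.0, 108.0], [538.0, 122.0]]
0.1 0.15 [[275.0, 242.0], [237.0, 237.0], [200.0, 232.0]] [[573.0, 144.0], [561.0, 158.0], [549.0, 173.0]]
0.1 0.172 [[283.0, 235.0], [245.0, 230.0], [207.0, 225.0]] [[573.0, 96.0], [561.0, 110.0], [550.0, 125.0]]
railend [[216.0231089 393.0843597]] [[677.78881106 194.84365358]]
```

Run:
```python
from h import *
s=np.mean([snap("top")["pixels"].astype(float) for _ in range(4)],0).astype(np.uint8)
v=np.mean([snap("side")["pixels"].astype(float) for _ in range(4)],0).astype(np.uint8)
a=cv2.resize(s[172:188,366:382,::-1],(400,400),interpolation=0);b=cv2.resize(v[158:174,303:319,::-1],(400,400),interpolation=0)
cv2.imwrite("pics/ts9.png",np.hstack([a,b]))
```

```text
(no output)
```

View pics/ts9.png

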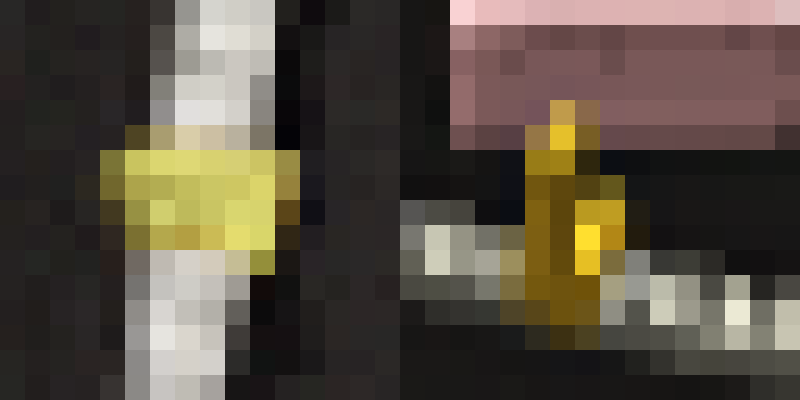

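```bash
python3 -m crank '[{"grip":1,"offset":[0,-3,0],"angular":[0,0,0]},{"grip":1,"offset":[0,-10,0],"angular":[0,0,0]},{"grip":1,"offset":[0,-20,0],"angular":[0,0,0]},{"grip":1,"offset":[0,-32,0],"angular":[0,0,0]},{"grip":1,"offset":[0,-44,0],"angular":[0,0,0]},{"grip":1,"offset":[0,-56,0],"angular":[0,0,0]},{"grip":1,"offset":[0,-67,0],"angular":[0,0,0]},{"grip":1,"offset":[0,-75,0],"angular":[0,0,0]},{"grip":1,"offset":[0,-80,0],"angular":[0,0,0]},{"grip":1,"offset":[0,-80,0],"angular":[0,0,0]}]' 110; python3 -m crank '[{"grip":1,"offset":[0,0,0],"angular":[0,0,0]},{"grip":1,"offset":[0,0,0],"angular":[0,0,0]},{"grip":1,"offset":[0,0,0],"angular":[0,0,0]}]'
python3 - <<'E'
from h import *
s=snap("top");crop(s,"t10",260,110,140,100,5)
v=snap("side");crop(v,"s10",230,130,110,90,7)
E
```

```text
t: 12.75
tcp_pos: [0.6013, 0.0362, 0.1484]
tool_rot: [0.753, 0.658, 0.004, 0.004]
force: [8.8, -0.5, -3.2]
finger_gap: 0.101
t: 13.05
tcp_pos: [0.6019, 0.0361, 0.1484]
tool_rot: [0.753, 0.658, 0.005, 0.004]
force: [8.3, 1.1, -1.7]
finger_gap: 0.099
```

View pics/t10.png

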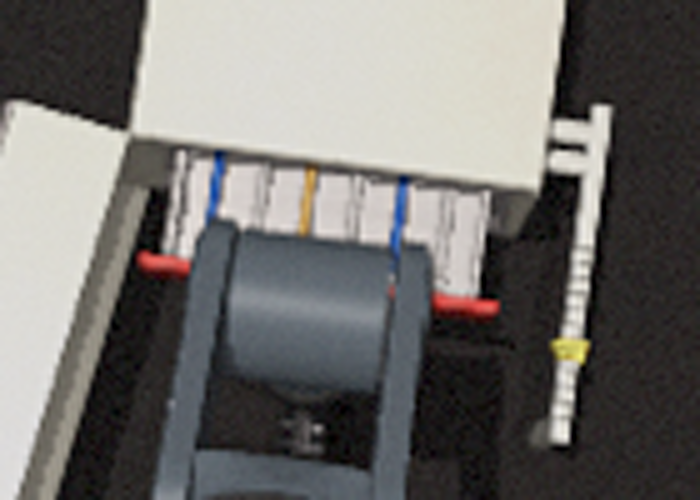

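View pics/s10.png

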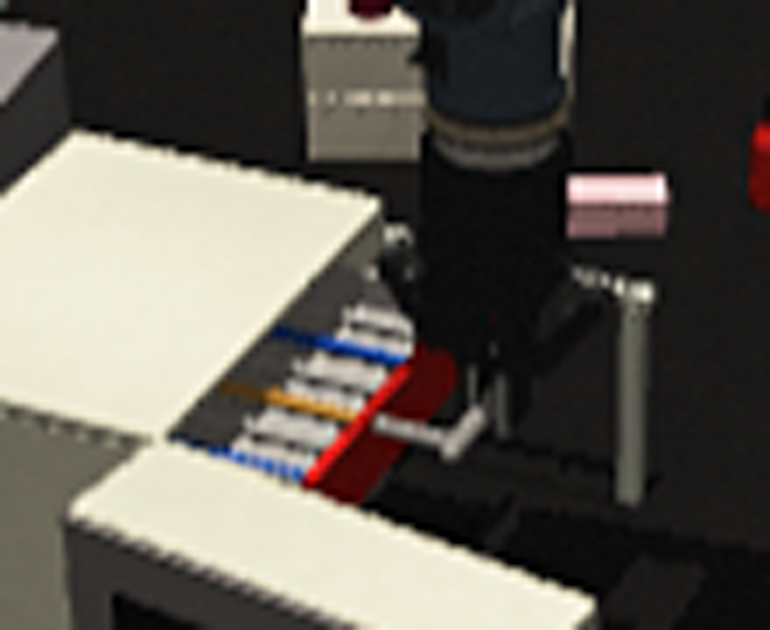

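Run:
```python
from h import *
S=[snap("top") for _ in range(8)]
s=np.mean([x["pixels"].astype(float) for x in S],0);np.save("top_a.npy",s)
v=cv2.imread("pics/side0.png")[:,:,::-1]
for nm,im,(r0,r1,c0,c1) in(("top",s,(174,186,368,381)),("side0",v,(159,175,304,315))):
    print(nm,"cols",c0,c1-1)
    for r in range(r0,r1): print(r," ".join("%3d/%3d/%3d"%tuple(im[r,c]) for c in range(c0,c1)))
```

```text
top cols 368 380
174  35/ 31/ 31  36/ 32/ 33  39/ 36/ 35  37/ 32/ 31  87/ 84/ 78 158/155/148 187/185/178 203/198/191 190/187/181  13/ 11/ 12  28/ 26/ 25  43/ 39/ 38  40/ 35/ 36
175  35/ 32/ 31  36/ 34/ 31  42/ 36/ 36  35/ 31/ 31 129/127/120 207/204/197 210/208/200 204/200/192 146/142/137  11/  9/ 11  26/ 22/ 24  42/ 38/ 36  41/ 35/ 35
176  34/ 32/ 30  36/ 34/ 33  38/ 34/ 34  28/ 24/ 28 145/143/142 225/223/221 225/223/217 209/206/199 136/133/127  11/  9/ 12  26/ 24/ 24  40/ 36/ 35  40/ 36/ 36
177  36/ 34/ 31  33/ 30/ 30  36/ 32/ 33  78/ 69/ 35 167/156/109 218/206/170 204/191/163 185/176/158 123/115/ 99   4/  4/ 10  22/ 20/ 22  41/ 36/ 38  40/ 36/ 35
178  34/ 32/ 31  38/ 33/ 32 122/117/ 56 201/196/ 96 217/213/111 222/216/117 216/209/112 213/206/115 204/196/ 99 152/140/ 68  29/ 26/ 28  39/ 36/ 36  41/ 37/ 37
179  33/ 30/ 29  45/ 38/ 32 112/101/ 44 172/164/ 75 179/173/ 81 193/189/ 92 202/197/ 98 205/197/ 97 218/211/105 150/128/ 59  23/ 19/ 24  40/ 37/ 36  41/ 37/ 36
180  37/ 32/ 32  38/ 34/ 32  66/ 54/ 30 152/146/ 68 207/205/111 190/186/ 91 200/196/ 99 217/213/111 214/210/108  91/ 71/ 28
[... 2331 characters left out ...]
/188/170 147/146/131
170  45/ 41/ 39  37/ 34/ 33  38/ 35/ 34  41/ 37/ 38  36/ 34/ 37 111/ 84/ 14 109/ 86/ 24 144/143/132  84/ 84/ 76 205/204/185 157/155/140
171  40/ 36/ 35  38/ 37/ 34  41/ 37/ 36  42/ 38/ 37  39/ 36/ 38  62/ 49/ 17  76/ 65/ 33  70/ 69/ 64  75/ 74/ 67  79/ 79/ 70  96/ 95/ 86
172  41/ 38/ 36  41/ 38/ 36  41/ 37/ 36  41/ 38/ 36  42/ 39/ 39  21/ 21/ 22  19/ 18/ 20  24/ 23/ 22  32/ 33/ 30  51/ 51/ 45  72/ 71/ 64
173  41/ 38/ 36  41/ 38/ 37  42/ 38/ 37  42/ 38/ 37  41/ 38/ 37  20/ 19/ 19  20/ 19/ 18  21/ 20/ 19  24/ 23/ 23  24/ 21/ 20  21/ 20/ 20
174  41/ 38/ 37  41/ 37/ 35  41/ 38/ 36  41/ 39/ 37  39/ 35/ 35  70/ 66/ 62 106/102/ 94  21/ 20/ 19  23/ 22/ 21  26/ 25/ 24  25/ 24/ 22
```

Run:
```python
from h import *
im=np.load("top_a.npy")
for c in list(range(287,299,2))+list(range(348,362,2)):
    col=im[:,c]; red=np.clip(col[:,0]-(col[:,1]+col[:,2])/2,0,None)
    rows=range(159,176); print(c,[int(red[r]) for r in rows])
c=354
print([tuple(im[r,c].astype(int)) for r in range(164,176)])
```

```text
287 [0, 32, 64, 47, 19, 4, 0, 1, 1, 1, 0, 3, 2, 3, 1, 3, 2]
289 [0, 102, 126, 126, 98, 47, 15, 0, 1, 2, 1, 0, 3, 1, 1, 1, 3]
291 [0, 17, 120, 125, 99, 60, 30, 0, 0, 3, 0, 3, 2, 2, 2, 4, 3]
293 [6, 0, 104, 118, 94, 66, 35, 6, 1, 3, 3, 1, 2, 0, 2, 2, 3]
295 [5, 1, 65, 121, 120, 86, 45, 15, 1, 3, 3, 5, 3, 3, 4, 3, 3]
297 [7, 5, 28, 112, 127, 84, 7, 0, 0, 0, 0, 0, 0, 0, 0, 0, 0]
348 [7, 7, 7, 8, 7, 8, 7, 7, 3, 37, 127, 139, 107, 54, 21, 0, 1]
350 [7, 7, 7, 8, 8, 7, 7, 7, 5, 10, 89, 128, 98, 61, 31, 0, 5]
352 [7, 7, 7, 7, 8, 8, 7, 7, 7, 1, 68, 131, 104, 69, 36, 7, 0]
354 [8, 8, 7, 7, 7, 7, 7, 7, 6, 2, 55, 129, 131, 97, 55, 17, 0]
356 [7, 7, 5, 4, 3, 2, 1, 1, 2, 0, 31, 138, 136, 104, 51, 24, 0]
358 [1, 1, 0, 0, 3, 1, 1, 2, 3, 0, 0, 138, 130, 98, 43, 16, 0]
360 [0, 2, 2, 2, 3, 2, 1, 1, 2, 2, 0, 0, 0, 0, 1, 1, 3]
[(np.int64(175), np.int64(169), np.int64(166)), (np.int64(159), np.int64(153), np.int64(150)), (np.int64(175), np.int64(168), np.int64(166)), (np.int64(189), np.int64(183), np.int64(181)), (np.int64(185), np.int64(184), np.int64(182)), (np.int64(184), np.int64(131), np.int64(127)), (np.int64(213), np.int64(87), np.int64(81)), (np.int64(197), np.int64(68), np.int64(63)), (np.int64(125), np.int64(29), np.int64(25)), (np.int64(67), np.int64(12), np.int64(11)), (np.int64(42), np.int64(23), np.int64(24)), (np.int64(23), np.int64(22), np.int64(23))]
```

Run:
```python
from h import *
s=snap("top");v=snap("side")
cols=np.array([291,293,295,297,348,350,352,354,356,358]);rows=[160.36,160.65,160.98,161.28,168.22,168.8,168.97,169.08,169.27,169.5]
k=np.polyfit(cols,rows,1);print(k)
P=onz(s,[(c,np.polyval(k,c)) for c in(288,358)],.174)
e=(P[0]-P[1])[:2];print("yaw",np.arctan2(-e[0],e[1]))
th=-.135;ax=np.array([np.cos(th),np.sin(th)])
pt=onz(s,[(373.8,177.55)],.172)[0,:2]
print("panel mid s:",(P[:,:2]@ax).tolist(),-.004,"pointer",pt,pt@ax-.0025,"gap mm",1e3*((P[:,:2].mean(0)@ax-.004)-(pt@ax-.0025)))
q=onz(v,[(308.78,163.09)],.172)[0,:2];print("side ptr",q,q@ax)
print(tri(s,[(373.8,178.35)],v,[(308.78,163.09)]))
st=manip.sense();print("kin panel",st["tcp_pos"][:2]@ax+.05)
im=v["pixels"].astype(int)
for c in range(268,300,3):
    red=np.clip(im[:,c,0]-im[:,c,1:].mean(1),0,None);print(c,[(r,int(red[r]),im[r,c,0]) for r in range(175,206) if red[r]>30])
```

```text
[  0.13806499 120.23239235]
yaw -0.14046712727705737
panel mid s: [0.6467121126259344, 0.6454953438817558] -0.004 pointer [ 0.6160185  -0.12783086] 0.6251183419866972 gap mm 16.985386267147852
side ptr [ 0.61015735 -0.12132459] 0.6209348426523388
(array([ 0.61309734, -0.12852281,  0.16750413]), np.float64(0.0018550898415694759))
kin panel 0.6415821054806014
268 [(185, 34, np.int64(99)), (186, 75, np.int64(151)), (187, 61, np.int64(123))]
271 [(186, 64, np.int64(196)), (187, 105, np.int64(197)), (188, 32, np.int64(73))]
274 [(187, 64, np.int64(208)), (188, 92, np.int64(171)), (196, 52, np.int64(213)), (197, 193, np.int64(238)), (198, 198, np.int64(215)), (199, 110, np.int64(110))]
277 [(187, 37, np.int64(204)), (188, 94, np.int64(204)), (189, 78, np.int64(142)), (193, 101, np.int64(207)), (194, 216, np.int64(241)), (195, 181, np.int64(204)), (196, 86, np.int64(98)), (197, 57, np.int64(64)), (198, 61, np.int64(71)), (199, 62, np.int64(69)), (200, 63, np.int64(63)), (201, 37, np.int64(150))]
280 [(188, 36, np.int64(214)), (189, 98, np.int64(208)), (190, 154, np.int64(189)), (191, 182, n
[... 690 characters left out ...]
 (187, 58, np.int64(65)), (188, 61, np.int64(65)), (189, 47, np.int64(84)), (193, 66, np.int64(68)), (194, 67, np.int64(75)), (195, 51, np.int64(61))]
289 [(179, 35, np.int64(56)), (180, 63, np.int64(73)), (181, 66, np.int64(69)), (182, 60, np.int64(68)), (183, 58, np.int64(65)), (184, 58, np.int64(66)), (185, 59, np.int64(67)), (186, 58, np.int64(68)), (187, 60, np.int64(68)), (188, 61, np.int64(66)), (189, 63, np.int64(64)), (190, 32, np.int64(107))]
292 [(180, 47, np.int64(55)), (181, 62, np.int64(69)), (182, 59, np.int64(68)), (183, 59, np.int64(67)), (184, 59, np.int64(69)), (185, 60, np.int64(68)), (186, 63, np.int64(69)), (187, 57, np.int64(64)), (188, 31, np.int64(47))]
295 []
298 []
```

Run:
```python
from h import *
v=snap("side");th=-.137;ax=np.array([np.cos(th),np.sin(th)])
P=onz(v,[(274,197.6),(277,194.3),(280,191.),(283,187.1),(286,184.)],.174)[:,:2];print(P@ax,(P@ax).mean())
for uv in((308.78,163.09),(308.78,162.3),(309.1,163),(308.5,163)):
  q=onz(v,[uv],.172)[0,:2];print(uv,q,q@ax, "gap",(P@ax).mean()-q@ax)
```

```text
[0.63854748 0.63798221 0.63740492 0.6385288  0.63736552] 0.637965785831796
(308.78, 163.09) [ 0.61015735 -0.12132459] 0.6210097996023537 gap 0.016955986229442277
(308.78, 162.3) [ 0.6117752 -0.127188 ] 0.6234132694889623 gap 0.014552516342833721
(309.1, 163) [ 0.6091255  -0.12232941] 0.6201248508645159 gap 0.01784093496728012
(308.5, 163) [ 0.61140498 -0.12169494] 0.6222963208224194 gap 0.015669465009376604
```

```bash
python3 -m crank '[{"grip":1,"offset":[0,-4,0],"angular":[0,0,0]},{"grip":1,"offset":[0,-9,0],"angular":[0,0,0]},{"grip":1,"offset":[0,-14,0],"angular":[0,0,0]},{"grip":1,"offset":[0,-17,0],"angular":[0,0,0]},{"grip":1,"offset":[0,-17,0],"angular":[0,0,0]},{"grip":1,"offset":[0,-17,0],"angular":[0,0,0]},{"grip":1,"offset":[0,-17,0],"angular":[0,0,0]},{"grip":1,"offset":[0,-17,0],"angular":[0,0,0]}]'
cat > m.py <<'E'
from h import *
S=[snap("top") for _ in range(6)];V=[snap("side") for _ in range(3)]
im=np.mean([x["pixels"].astype(float) for x in S],0);s=S[0]
red=np.clip(im[...,0]-im[...,1:].mean(2)-12,0,None)
out=[]
for c in list(range(286,298))+list(range(346,362)):
    col=red[150:190,c];i=int(np.argmax(col>95))
    if col[i]<=95: continue
    f=min(col[i-1]/125,1) ; out.append((c,150+i-.5-f))   # back edge
out=np.array(out)
k=np.polyfit(out[:,0],out[:,1],1);r=out[:,1]-np.polyval(k,out[:,0]);g=abs(r)<.35
k=np.polyfit(out[g,0],out[g,1],1);print("fit",k,g.sum(),len(g),np.round(r,2))
P=onz(s,[(c,np.polyval(k,c)) for c in(288,358)],.174)
e=(P[0]-P[1])[:2];print("yaw",np.arctan2(-e[0],e[1]))
for th in(-.131,-.14):
    ax=np.array([np.cos(th),np.sin(th)]);pt=onz(s,[(373.8,177.55)],.172)[0,:2]
    print("top gap mm",1e3*((P[1,:2]@ax-.004)-(pt@ax-.0025)))
ax=np.array([np.cos(-.137),np.sin(-.137)])
iv=np.mean([x["pixels"].astype(float) for x in V],0);v=V[0]
rd=np.clip(iv[...,0]-iv[...,1:].mean(2),0,None);q=onz(v,[(308.78,163.)],.172)[0,:2]
L=[]
for c in range(278,300):
    col=rd[170:215,c].copy();col[col<100]=0
    if (col>0).sum() in(2,3,4): L.append((c,170+(col*np.arange(45)).sum()/col.sum()))
L=np.array(L);
if len(L): X=onz(v,L,.174)[:,:2]@ax; print("side gaps",np.round(1e3*(X-q@ax),1),np.median(X-q@ax))
st=manip.sense();print(st["tcp_pos"],st["force"],st["finger_gap"])
cv2.imwrite("pics/t%d.png"%(st["t"]*100),cv2.resize(im[140:200,270:390,::-1].astype(np.uint8),None,fx=6,fy=6,interpolation=cv2.INTER_CUBIC))
print("pics/t%d.png"%(st["t"]*100))
E
python3 m.py
```

```text
t: 14.5
tcp_pos: [0.5858, 0.0383, 0.1484]
tool_rot: [0.753, 0.658, 0.005, 0.005]
force: [9.3, 0.4, -3.2]
finger_gap: 0.102
fit [  0.1390521  125.17745793] 20 23 [ 0.02 -0.44 -0.03 -0.01 -0.14  0.2   0.06 -0.13 -0.08  0.46 -0.    0.35
  0.34  0.19  0.13  0.16  0.1  -0.06 -0.11 -0.15 -0.14 -0.28 -0.42]
yaw -0.141158209929012
top gap mm -0.035971647731503076
top gap mm -0.48916406035337534
side gaps [ 0.7  3.9 -0.3  0.3  1.   0.4  0.2 -0.1  0.5  1.   0.6  0.1 -0.3 -0.6] 0.0003526207401847725
[0.58581297 0.03830482 0.14837192] [ 9.47231984  0.85119988 -2.42690377] 0.09717288612136928
pics/t1495.png
```

View pics/t1495.png

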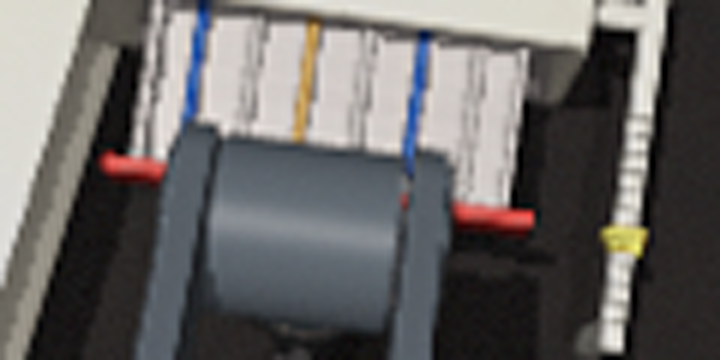

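Run:
```python
from h import *
s=snap("top");cv2.imwrite("pics/tfull.png",s["pixels"][:,:,::-1])
v=snap("side");cv2.imwrite("pics/sfull.png",v["pixels"][:,:,::-1])
```

```text
(no output)
```

View pics/tfull.png

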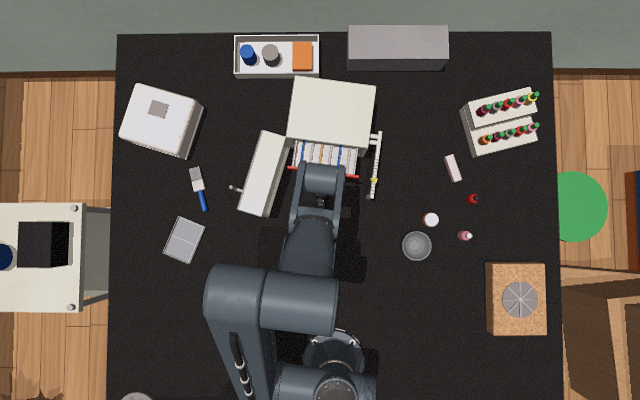

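View pics/sfull.png

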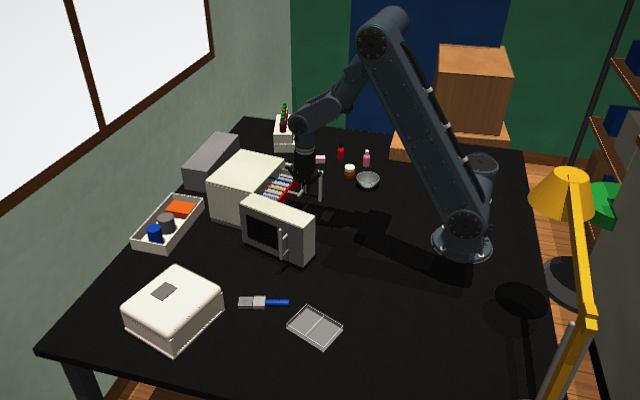

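```bash
python3 -m crank '[{"grip":1,"offset":[0,0,0],"angular":[0,0,0]},{"grip":1,"offset":[0,0,0],"angular":[0,0,0]},{"grip":1,"offset":[0,0,0],"angular":[0,0,0]},{"grip":1,"offset":[0,0,0],"angular":[0,0,0]},{"grip":1,"offset":[0,0,0],"angular":[0,0,0]},{"grip":1,"offset":[0,0,0],"angular":[0,0,0]}]'; python3 m.py
python3 - <<'E'
from h import *
s=snap("top")
c=onz(s,[(285.5,147),(263.5,215.5)],.19)[:,:2];d=c[1]-c[0];print("door len/angle",np.linalg.norm(d), np.arctan2(-d[0],-d[1])%(2*np.pi)-.135)
E
```

```text
t: 15.65
tcp_pos: [0.5858, 0.0383, 0.1484]
tool_rot: [0.753, 0.658, 0.005, 0.005]
force: [10.0, 1.1, -2.9]
finger_gap: 0.094
fit [  0.1387357  125.26480092] 19 23 [ 0.02 -0.43 -0.04 -0.01 -0.14  0.2   0.06 -0.14 -0.08  0.46 -0.01  0.35
  0.35  0.2   0.13  0.16  0.11 -0.07 -0.11 -0.14 -0.15 -0.28 -0.42]
yaw -0.14084664291629048
top gap mm 0.04530288506288116
top gap mm -0.4079843988716858
side gaps [ 0.7  3.8 -0.3  0.4  1.   0.4  0.2 -0.1  0.5  1.   0.6  0.1 -0.3 -0.6] 0.00035390762742815163
[0.58582417 0.03833659 0.14839068] [ 9.87257975  0.96108137 -2.69527223] 0.099067742980097
pics/t1610.png
door len/angle 0.22409115441859245 1.7397566982611086
```

```bash
python3 -c "
from station import manip
print(manip.sign_off())"
```

```text
the job is handed in; nothing more can be done
None
```

I opened the steriliser's door by its handle to about 1.74 rad (square is 1.57) and let go of it. I then gripped the tray's bar from above and pulled the tray out to the pointer. I handed the job in at about 16 s, still holding it with 110 N of grip.

**Tray position:** the last check put the red panel within 0.5 mm of the pointer from the top camera (0 to -0.4 mm) and within 0.4 mm from the side camera. These two agree, but the pointer's blade is only one or two pixels thick in the pictures. I'd allow about 1 mm either way.

**Hold:** over about a second of holding, neither the tray nor the gripper's position drifted. The pull read about 10 N, in line with the spring.

**Door and loose things:** the last top picture before hand-in showed the door still open and the loose things where they started. That was by eye; I did not measure them again.

**Checks that disagreed:**
- The cabinet's front came out up to 5 mm apart between the two cameras and the arm's own position. For the final alignment I therefore compared panel and pointer within the same camera view.
- Combining both views put the pointer tip 4.5 mm lower than its stated height, so I used the stated height.

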